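# Set the centrifuge regulator to its third click and start it

### The arm

A 6-joint arm with a two-finger parallel gripper is mounted at the origin on the work surface. World frame = base frame: x ahead of the robot, y to its left, z up, the work surface at z = 0. Lengths are in mm, angles in rad, forces in N, time in s.
With the tool pointing down it reaches from about 275 to 1000 mm from the base axis. Payload 8.4 kg.
Tool frame: the origin (TCP) lies at the very end of the fingers, on their centre line; the grasp point (between the pads) lies 19 mm behind it (r.pinch_z is the distance from the TCP to the grasp point, in mm); z points along the fingers, y is the direction in which the jaws open and shut (so a half turn about z gives the same grasp; the last joint's range is limited). The gripper opens to 85 mm and grips with 20 to 120 N. Pads are 22 mm wide; open, the fingers measure 114 mm over their backs; the gripper's body (76 mm by 85 mm) begins 54 mm behind the grasp point. The pads swing forward as they close: fully open they stand 13 mm farther back than shut.
Start: joints at [1.337, 0.353, 1.633, -0, 1.155, -0.002], TCP at [143.579, 608.287, 231.281] pointing down, gripper open.
Joint ranges: [-2.63, 2.63], [-0.92, 2.1], [0.06, 2.66], [-1.3, 4.44], [0, 2.69], [-3.02, 3.02]. Speed limits (rad/s): [2.22, 2.22, 2.79, 3.14, 3.14, 3.14].

### API

Orientations are given as [roll, pitch, yaw] about the fixed x, y, z axes, in that order (R = Rz(yaw) Ry(pitch) Rx(roll)).
In Python, from rig import r, optics gives the robot as it stands.
- The arm moves only by the shell command python3 -m creep 'ROWS' [FORCE]. ROWS is JSON, a list of rows, each an object with "dp": the shift along the tool's x, y, z in mm, a list of three; "angular": the turn, a rotation vector about the tool's x, y, z in rad, a list of three; "fingers": the finger opening in mm, from 0 to 85.4. In form: [{"dp": [dx, dy, dz], "angular": [wx, wy, wz], "fingers": fingers}, ...]. A call has 1 to 5 rows; each row is the pose to reach, as a shift and turn from the pose commanded when the call began, along the tool's axes at that moment; what a row does not reach only later rows make up. A row lasts 1/12 s, in which the tool goes at most 41.7 mm and 7.16 degrees, less where a joint would pass 70% of its speed; a pose out of reach is approached as far as the arm can. A call with a gripper value outside its range is refused whole. The fingers move at their own pace and stop on an object; FORCE is the grip in N (left out, the last holds). Time passes only in rows, so rows that repeat a pose let the fingers close. It gives the time, the measured TCP pose, the force and the opening at its end, in the units of the state.
- r.sense(): the state, without advancing time (a new reading comes with each control period).
- optics.grab_frame(name): name is "scene" or "side" or "wrist"; returns the picture (480x640x3 uint8, blue, green, red); there is no depth.
- optics.camera_params(name): a dict with "fx", "fy", "cx", "cy" (pixels), "distortion" ([k1, k2, p1, p2, k3] as OpenCV has them; the pictures are not rectified), "eye" and "rotation" of the camera in the world; the wrist camera has in their place "T_tool_cam" (4x4, takes a point from camera to tool coordinates, whose origin is the TCP and whose axes are the flange's). Camera axes: x right, y up, looking along -z (the intrinsics and any distortion apply to the point x, -y, -z); pixel columns grow to the right and rows downward; lengths in mm; the calibration is good to about 2 mm. A picture is of the moment at which its call begins: read the wrist's pose just before it. camera_params takes no time and is no camera call.
- r.sign_off(): hands the job in, once; it reports no verdict.
The state is a dict: "clock": time; "qpos": joint angles; "qvel": joint speeds; "joint_efforts": joint torques, N m; "eef_pos": TCP position; "tcp_rot": TCP orientation; "contact_force": force on the tool from outside, world axes, zero at the start; "wrist_torque": the same for the moment, N m; "opening": opening from 0.0 (shut) to 1.0 (fully open).
Only numpy, scipy, OpenCV 4.12 (cv2) and the standard library are available. Lean on these libraries where they do the work, as an engineer would, in place of code of your own. Each camera call takes 0.05 s, during which the arm holds its last target.

### The job

With the fingertips only, gently push the sliding lever of the speed regulator away from its off end, counting the clicks, and stop at the third click, without letting it run on past that notch. Only then press the brass starter plunger fully down and let it come up again. Do not grip or lift anything, and leave the swing bucket, the two tubes and the iron foot where they stand.

Things in the scene. Friction and masses are not known exactly. Their poses are not given: they have to be found in the camera images.
- regulator: Speed regulator fixed to the bench: wooden box 70 (x) x 220 (y) x 40 mm high, white marble top, dark slot along its middle. Origin at the centre of its underside, z up; its y axis runs along the slot from the off end (-y) to the full-speed end (+y), where two brass posts 18 mm high stand on the top at y = 96, x = -18 and 18 mm. The slot's +y lies within 0.35 rad of the robot's left.
- lever (a joint): Travel of the lever along the slot, m: 0 off stop, 0.118 end stop. Plain run up to 0.014 (it starts in 0 to 0.010), then notches of a hidden sprung ball: first 0.034, then 0.054, 0.074, 0.094, 0.114; crests half-way between, and at 0.024. Leaving a notch takes about 7 N at first, less near the crest; a few mm past it the lever snaps to the next notch. Friction under 1 N; it stays where left.
- paddle (a point): Centre of the lever's upright black paddle, the part to push: 8 mm thick along the slot, 30 mm wide across it, flat towards both ends, spanning 51 to 102 mm above the bench; this point is 75 mm up, at regulator x = 0, y = -60 mm plus the travel. It stands on a nickel carriage 34 mm wide, 22 mm along the slot, its top 51 mm above the bench.
- starter (a joint): Depth by which the starter plunger is pressed, in m: 0 up, 0.008 fully down. Its spring takes 5 N to hold it fully down and brings it up again when let go. Do not press it with the lever away from the third notch.
- starter_top (a point): Centre of the top face of the starter plunger: an upright brass plunger 30 mm across in a dark iron housing 46 mm across and 12 mm high fixed to the bench; unpressed, the top face is 24 mm above the bench. It stands on the far side of the regulator from the robot. It is pressed straight down; the point moves down with it.
- bucket: Nickel swing bucket, an open cup 50 mm across and 70 mm high with two trunnion pins (68 mm over them), loose, standing. Origin at the centre of its underside. To be left alone.
- tube_a: Brown glass tube standing loose on its flat foot, 36 mm across, 90 mm high. Origin at the centre of its underside. To be left alone.
- tube_b: Second brown glass tube, the same as the first. To be left alone.
- foot: Round cast-iron base foot, 84 mm across, 44 mm high, loose. Origin at the centre of its underside. To be left alone.
Not all that is in view belongs to the job. Leave any red or white look-alike of the part that bears starter alone.

How it is judged:
By the outcome, as a careful person would: the job done as asked, in the order asked, and still so for the second after the job is handed in, with the robot touching nothing.
It also fails if it takes over 48 s, if anything falls off the work surface, if the arm or the gripper's body presses on something with over 40 N, if the wrist force passes 120 N, or if a joint passes its speed limit or range.

## Working session

There is one attempt and no reset: what is moved stays moved. The work goes in short steps, Python scripts to look and compute and a shell command to move; the robot and the scene stay as the last step left them, time stands still between calls to the robot, and variables do not carry over. Pictures are saved under pics/ and viewed, and the job is handed in when it is done.

```bash
ls; mkdir -p pics; python3 - <<'E'
from rig import r, optics
import cv2
for n in ["scene","side","wrist"]:
    print(n,optics.camera_params(n))
    cv2.imwrite(f"pics/a_{n}.png",optics.grab_frame(n))
print(r.sense())
E
```

```text
pics
scene {'fx': 440.16048955571813, 'fy': 440.16048955571813, 'cx': 315.92365634927575, 'cy': 239.37165991785537, 'distortion': array([-0.06689192,  0.        ,  0.        ,  0.        ,  0.        ]), 'eye': array([1032.88626246, -216.65808977,  714.95445303]), 'rotation': array([0.64975082, 0.00358805, 1.13243663])}
side {'fx': 472.14430858165224, 'fy': 472.14430858165224, 'cx': 318.9984410162179, 'cy': 241.79972280313453, 'distortion': array([-0.11144864,  0.        ,  0.        ,  0.        ,  0.        ]), 'eye': array([ 381.66595755, -611.93302573,  527.34791959]), 'rotation': array([ 0.95428944,  0.02171036, -0.33571122])}
wrist {'fx': 420.01420483373425, 'fy': 420.01420483373425, 'cx': 317.99843748189454, 'cy': 233.61518598837964, 'distortion': array([-0.04817079,  0.        ,  0.        ,  0.        ,  0.        ]), 'T_tool_cam': array([[ 6.04913001e-04,  9.46655840e-01,  3.22245798e-01,
         8.30381598e+01],
       [ 9.99999773e-01, -4.77289434e-04, -4.75053624e-04,
         1.96925615e-01],
       [-2.95907773e-04,  3.22246012e-01, -9.46655914e-01,
        -1.42910882e+02],
       [ 0.00000000e+00,  0.00000000e+00,  0.00000000e+00,
         1.00000000e+00]])}
{'clock': 0.15, 'qpos': array([ 1.33659914e+00,  3.53509348e-01,  1.63396700e+00,  1.07988609e-05,
        1.15520300e+00, -2.41218507e-03]), 'qvel': array([ 0.0024407 , -0.00271931, -0.00337355,  0.00132524, -0.00103939,
        0.00140546]), 'joint_efforts': array([ 2.33468800e-04, -6.05638576e+01, -3.42338169e+01,  4.01858915e-05,
        6.09367853e-03, -2.79259069e-05]), 'eef_pos': array([143.49051596, 607.92653158, 230.71988523]), 'tcp_rot': array([-3.14050598e+00, -1.24961755e-05,  2.90980328e+00]), 'contact_force': array([-0.24614676, -0.11872423, -0.55236406]), 'wrist_torque': array([-0.02021715, -0.01965847, -0.03245315]), 'opening': 1.000413215191938}
```

View pics/a_scene.png

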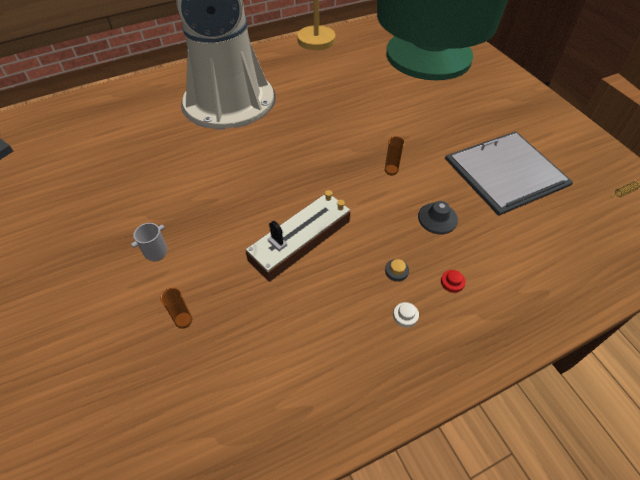

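View pics/a_side.png

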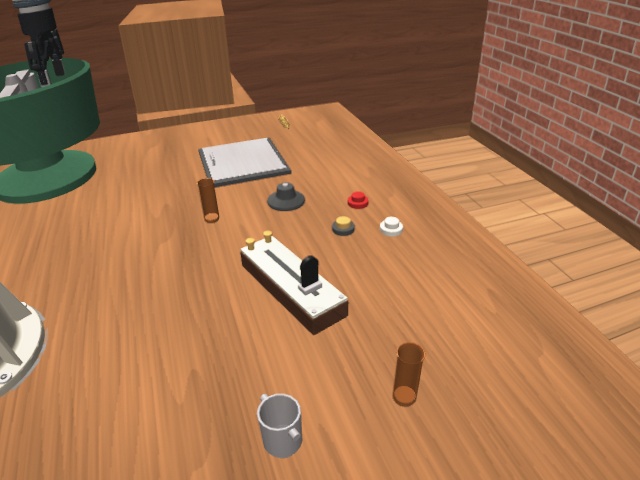

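View pics/a_wrist.png

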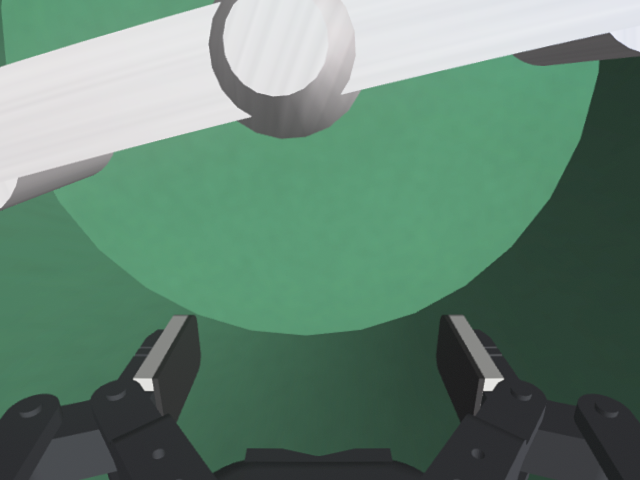

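The gripper sits low over the green centrifuge bowl, so I'll have to rise first. The regulator is around scene (300,235), and the brass starter around scene (398,268) and side (343,225). Next I'll enlarge crops.

```bash
python3 - <<'E'
import cv2
a=cv2.imread("pics/a_scene.png");b=cv2.imread("pics/a_side.png")
cv2.imwrite("pics/b1.png",cv2.resize(a[180:300,235:435],None,fx=4,fy=4,interpolation=cv2.INTER_CUBIC)[:600,:800])
cv2.imwrite("pics/b2.png",cv2.resize(b[190:340,220:420],None,fx=4,fy=4,interpolation=cv2.INTER_CUBIC)[:600,:800])
E
```

```text
(no output)
```

View pics/b1.png

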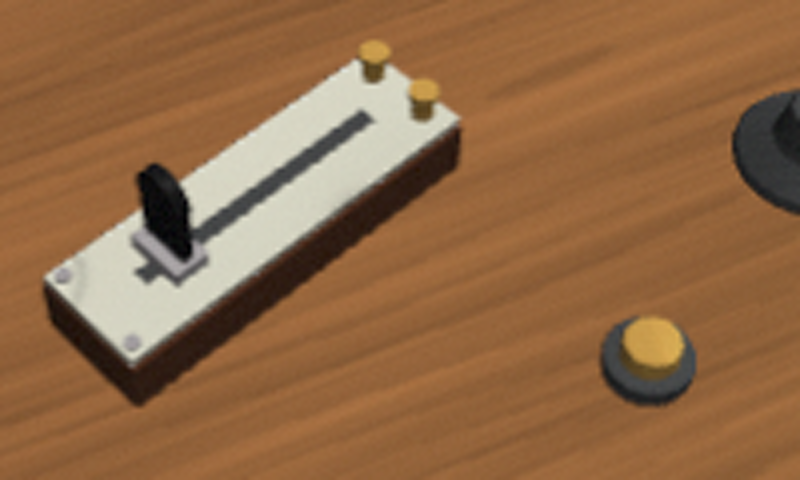

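View pics/b2.png

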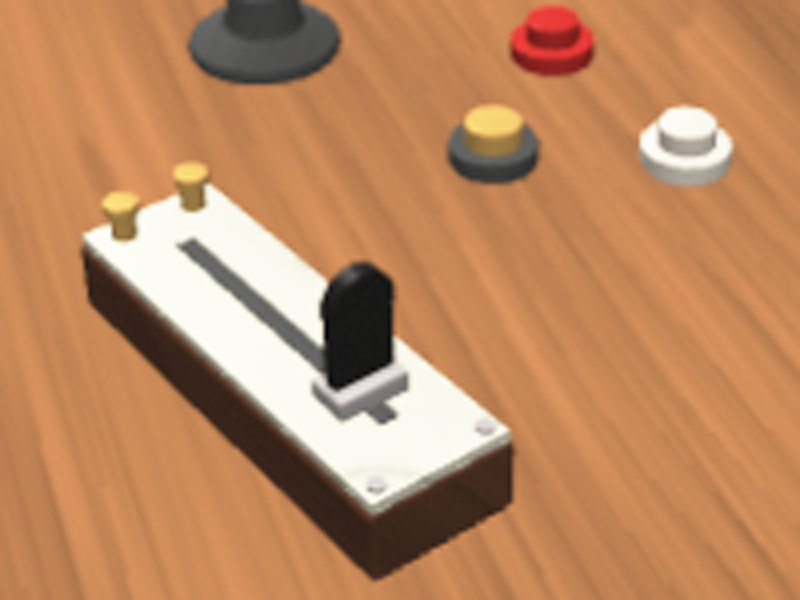

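```bash
cat > h.py <<'E'
import numpy as np, cv2
from scipy.spatial.transform import Rotation as Ro
from scipy.optimize import least_squares
from rig import r, optics
def proj(n,P,T=None):
    p=optics.camera_params(n)
    P=np.atleast_2d(P).astype(float)
    if n=='wrist':
        s=T; Rw=Ro.from_euler('xyz',s['tcp_rot']).as_matrix(); A=p['T_tool_cam']
        Rc=Rw@A[:3,:3]; eye=Rw@A[:3,3]+s['eef_pos']
    else: Rc=Ro.from_euler('xyz',p['rotation']).as_matrix(); eye=p['eye']
    c=(P-eye)@Rc; c=c*[1,-1,-1]
    K=np.array([[p['fx'],0,p['cx']],[0,p['fy'],p['cy']],[0,0,1]])
    return cv2.projectPoints(c,np.zeros(3),np.zeros(3),K,np.array(p['distortion']))[0][:,0]
def reg(q,P):  # q=x,y,yaw
    return np.c_[Ro.from_euler('z',q[2]).apply(P)]+[q[0],q[1],0]
E
python3 - <<'E'
from h import *
sc=np.array([(45,280),(133,362),(460,122),(358,60)])/4+[235,180]
si=np.array([(372,512),(510,436),(210,185),(84,236)])/4+[220,190]
C=np.array([(-35,-110,40),(35,-110,40),(35,110,40),(-35,110,40)],float)
for cams in (['scene'],['side'],['scene','side']):
    f=lambda q:np.concatenate([(proj(n,reg(q,C))-{'scene':sc,'side':si}[n]).ravel() for n in cams])
    s=least_squares(f,[450,0,0]); print(cams,s.x,np.abs(s.fun).max(),s.fun.round(1))
q=s.x
pb=np.array([(332,388),(393,365)])/4+[220,190]
g=lambda t:(proj('side',reg(q,np.array([(-15,-64+t[0],51),(15,-64+t[0],51)])))-pb).ravel()
s=least_squares(g,[5]);print('travel',s.x,s.fun)
fs=lambda p:np.concatenate([proj('scene',[*p,24])[0]-np.array([653,340])/4-[235,180],proj('side',[*p,24])[0]-np.array([493,121])/4-[220,190]])
s=least_squares(fs,[600,0]);print('starter',s.x,s.fun)
p=lambda n,uv,z:least_squares(lambda p:proj(n,[*p,z])[0]-uv,[500,0]).x
print('bucket',p('scene',(152,256),0),p('side',(282,445),0))
print('tubeA',p('scene',(182,323),0),p('side',(405,396),0))
print('tubeB',p('scene',(392,170),0),p('side',(211,216),0))
print('foot',p('scene',(438,220),0),p('side',(287,203),0))
print('bowl rim',p('scene',(500,15),150),p('side',(97,110),150),p('scene',(378,15),150))
E
```

```text
['scene'] [ 5.31223784e+02 -2.02231722e+01  3.27947918e-01] 3.5031452578121787 [-2.2  0.6 -0.4  2.5  0.8 -0.9  2.1 -3.5]
['side'] [ 5.25959058e+02 -2.31214644e+01  2.99459651e-01] 1.8459940201395284 [-0.9  0.9  1.8 -0.   0.5 -1.5 -1.6 -0.4]
['scene', 'side'] [ 5.27887655e+02 -2.09046229e+01  3.09974124e-01] 4.101605504100945 [-3.5 -1.4 -2.4  0.8  0.2 -1.3  1.9 -4.1  0.6 -0.7  2.9 -1.7  0.6 -2.2
 -1.2 -0.9]
travel [7.10759608] [ 0.3773933   0.37788528  0.69020904 -1.6621037 ]
starter [676.68394362 118.3035436 ] [-0.64455962 -0.4349319   0.49681963 -1.18861976]
bucket [ 437.52479595 -303.38270215] [ 432.44610962 -294.44401274]
tubeA [ 608.1351165  -286.40328284] [ 606.0741465  -281.58680858]
tubeB [432.01887174 257.5481742 ] [432.64109005 266.64422175]
foot [603.70062318 267.46611401] [598.97102517 258.88406299]
bowl rim [155.6651582  753.86962414] [218.31996585 631.28362095] [ 22.70744007 440.75241832]
```

```bash
cat >> h.py <<'E'
def go(pos,rpy):
    s=r.sense(); A=Ro.from_euler('xyz',s['tcp_rot']); B=Ro.from_euler('xyz',rpy)
    d=A.inv().apply(np.array(pos)-s['eef_pos']); w=(A.inv()*B).as_rotvec()
    print('dp',d.round(1),'ang',w.round(4),'|d|',np.linalg.norm(d).round(1),'t',s['clock'],'F',s['contact_force'].round(2))
E
python3 -m creep '[{"dp":[0,0,-40],"angular":[0,0,0],"fingers":85},{"dp":[0,0,-80],"angular":[0,0,0],"fingers":85},{"dp":[0,0,-120],"angular":[0,0,0],"fingers":85},{"dp":[0,0,-150],"angular":[0,0,0],"fingers":85},{"dp":[0,0,-150],"angular":[0,0,0],"fingers":85}]'
python3 -c "
from h import *
go([580,-20,380],[np.pi,0,.31])"
```

```text
clock: 0.57
eef_pos: [144.1, 610.6, 388.7]
tcp_rot: [3.131, -0.0, 2.91]
contact_force: [-0.2, 0.6, -0.1]
opening: 0.998
dp [-569.1 -513.7    3.4] ang [ 0.0037 -0.0134  2.5998] |d| 766.6 t 0.5667 F [-0.23  0.56 -0.09]
```

```bash

python3 -m creep '[{"dp":[-28,-26,0],"angular":[0,0,0.12],"fingers":40},{"dp":[-56,-51,0],"angular":[0,0,0.24],"fingers":0},{"dp":[-84,-77,0],"angular":[0,0,0.36],"fingers":0},{"dp":[-112,-102,0],"angular":[0,0,0.48],"fingers":0},{"dp":[-140,-128,0],"angular":[0,0,0.6],"fingers":0}]' 20
python3 -c "
from h import *
go([580,-20,380],[np.pi,0,.31])"
```

```text
clock: 0.98
eef_pos: [250.9, 449.9, 380.7]
tcp_rot: [-3.141, 0.0, 2.304]
contact_force: [1.3, 1.2, -0.1]
opening: 0.292
dp [-569.4  -70.2    0.9] ang [-0.0000e+00  6.0000e-04  1.9944e+00] |d| 573.7 t 0.9833 F [ 1.35  1.21 -0.09]
```

```bash

python3 -m creep '[{"dp":[-38,-5,0],"angular":[0,0,0.12],"fingers":0},{"dp":[-76,-10,0],"angular":[0,0,0.24],"fingers":0},{"dp":[-114,-15,0],"angular":[0,0,0.36],"fingers":0},{"dp":[-152,-20,0],"angular":[0,0,0.48],"fingers":0},{"dp":[-190,-25,0],"angular":[0,0,0.6],"fingers":0}]' 20
python3 -c "
from h import *
go([580,-20,380],[np.pi,0,.31])"
```

```text
clock: 1.4
eef_pos: [360.4, 292.5, 381.0]
tcp_rot: [-3.142, 0.0, 1.704]
contact_force: [0.7, -0.1, 0.9]
opening: -0.002
dp [-338.9  176.1    1. ] ang [-0.0000e+00  1.0000e-04  1.3941e+00] |d| 381.9 t 1.4 F [ 0.74 -0.1   0.94]
```

```bash

python3 -m creep '[{"dp":[-33,17,0],"angular":[0,0,0.12],"fingers":0},{"dp":[-66,34,0],"angular":[0,0,0.24],"fingers":0},{"dp":[-99,51,0],"angular":[0,0,0.36],"fingers":0},{"dp":[-132,68,0],"angular":[0,0,0.48],"fingers":0},{"dp":[-165,85,0],"angular":[0,0,0.6],"fingers":0}]' 20
python3 -c "
from h import *
go([580,-20,380],[np.pi,0,.31])"
```

```text
clock: 1.82
eef_pos: [467.5, 140.8, 380.9]
tcp_rot: [-3.141, 0.0, 1.104]
contact_force: [0.3, 1.0, 0.6]
opening: 0.002
dp [-92.9 172.9   0.9] ang [-1.000e-04  2.000e-04  7.938e-01] |d| 196.3 t 1.8167 F [0.29 1.   0.64]
```

```bash

python3 -m creep '[{"dp":[-18,34,20],"angular":[0,0,0.12],"fingers":0},{"dp":[-36,68,40],"angular":[0,0,0.24],"fingers":0},{"dp":[-54,100,60],"angular":[0,0,0.36],"fingers":0},{"dp":[-72,136,80],"angular":[0,0,0.48],"fingers":0},{"dp":[-90,172,80],"angular":[0,0,0.6],"fingers":0}]' 20
python3 -m creep '[{"dp":[0,0,0],"angular":[0,0,0.12],"fingers":0},{"dp":[0,0,0],"angular":[0,0,0.19],"fingers":0},{"dp":[0,0,0],"angular":[0,0,0.19],"fingers":0},{"dp":[0,0,0],"angular":[0,0,0.19],"fingers":0}]' 20
python3 -c "
from h import *
go([580,-20,300],[np.pi,0,.31])
s=r.sense(); im=optics.grab_frame('wrist'); cv2.imwrite('pics/c.png',im); np.save('c.npy',[s['eef_pos'],s['tcp_rot']]); print(s['eef_pos'],s['tcp_rot'],s['qpos'])"
```

```text
clock: 2.23
eef_pos: [576.7, -12.1, 297.6]
tcp_rot: [-3.139, 0.005, 0.504]
contact_force: [0.4, 0.4, 0.4]
opening: 0.005
clock: 2.57
eef_pos: [577.9, -10.8, 301.1]
tcp_rot: [-3.141, 0.001, 0.322]
contact_force: [-0.2, -0.9, -0.2]
opening: 0.004
dp [-0.9  9.4  1.1] ang [-0.0003  0.0007  0.0121] |d| 9.5 t 2.5667 F [-0.19 -0.92 -0.21]
[577.87108704 -10.77560557 301.08225348] [-3.14128538e+00  7.37392894e-04  3.22068660e-01] [-2.12645774e-02  2.20857046e-01  1.65556454e+00  4.30987165e-05
  1.26596886e+00  1.22745025e+00]
```

View pics/c.png

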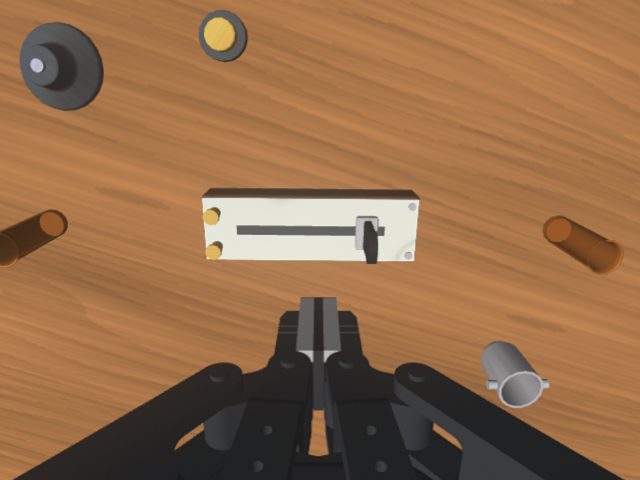

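The regulator lies flat across the image. Its corners are near (203,197), (419,198), (415,261) and (206,259), and the starter is at (220,34). I'll crop in.

```bash
python3 - <<'E'
import cv2
a=cv2.imread("pics/c.png")
cv2.imwrite("pics/c1.png",cv2.resize(a[180:275,195:325],None,fx=6,fy=6,interpolation=cv2.INTER_CUBIC))
cv2.imwrite("pics/c2.png",cv2.resize(a[180:275,300:430],None,fx=6,fy=6,interpolation=cv2.INTER_CUBIC))
cv2.imwrite("pics/c3.png",cv2.resize(a[0:70,180:270],None,fx=6,fy=6,interpolation=cv2.INTER_CUBIC))
E
```

```text
(no output)
```

View pics/c1.png

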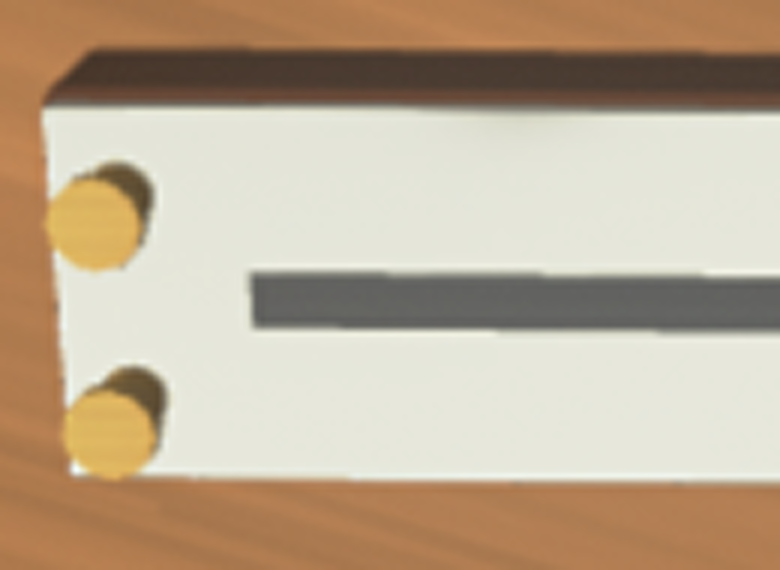

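View pics/c2.png

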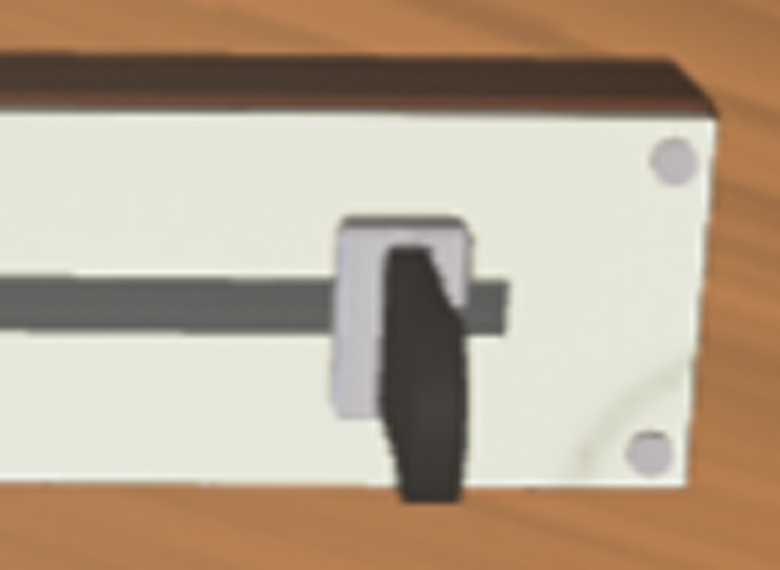

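View pics/c3.png

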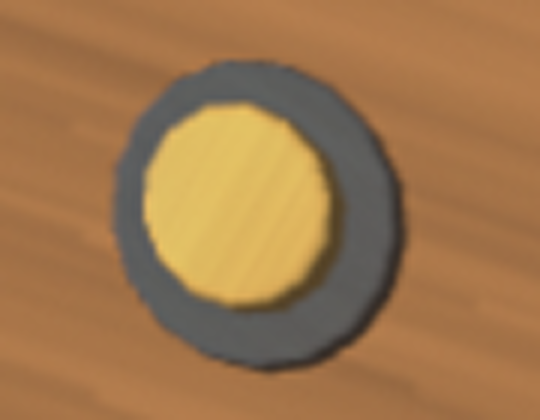

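```bash
cat > fit.py <<'E'
from h import *
c=np.load('c.npy'); T=dict(eef_pos=c[0],tcp_rot=c[1])
W=np.array([(202.2,197.8),(207,259.2),(419.3,199.7),(414.5,261.2),(210.5,217.5),(213.3,252.3)])
C=np.array([(35,110,40),(-35,110,40),(35,-110,40),(-35,-110,40),(18,96,58),(-18,96,58)],float)
for m in (0,1):
    def f(q):
        D=C.copy()
        if m: D[:4,:2]*=[q[3],q[4]]
        return (proj('wrist',reg(q,D),T)-W).ravel()
    s=least_squares(f,[530,-20,.31]+[1,1]*m); print(s.x.round(3),s.fun.round(1))
q=s.x[:3]
t=least_squares(lambda t:(proj('wrist',reg(q,np.array([(15,-60+t[0]+4,51),(15,-60+t[0]-4,51),(17,-60+t[0]+11,51),(17,-60+t[0]-11,51)])),T)-[(364.7,221.3),(371.7,221.3),(357.2,218),(377.7,218)]).ravel(),[5]);print('travel',t.x,t.fun.round(1))
s=least_squares(lambda p:proj('wrist',[*p,24],T)[0]-[219.7,34.2],[670,110]);print('starter',s.x)
im=cv2.imread('pics/c.png')
E
python3 fit.py
```

```text
[ 5.27344e+02 -1.97040e+01  3.13000e-01] [-2.5 -1.9 -1.9  2.2  2.7 -1.7  1.6  2.2  0.1  0.1 -0.1  0.3]
[ 5.27631e+02 -1.96130e+01  3.13000e-01  9.38000e-01  9.80000e-01] [-0.1  0.   0.1  0.1  0.3  0.  -0.3 -0.1  0.1 -0.1 -0.1  0.1]
travel [4.13669893] [-1.  -1.7  0.2 -1.6 -0.6 -0.4  1.4 -0.2]
starter [676.44905382 117.79988968]
```

```bash
python3 -c "
from h import *
go([558.4,-114.7,200],[np.pi,0,.313])"
```

```text
dp [-51.5  92.7 101.4] ang [-0.0001  0.0004  0.0098] |d| 146.6 t 2.6167 F [-0.16  0.05  0.54]
```

```bash

python3 -m creep '[{"dp":[-13,23,25],"angular":[0,0,0.01],"fingers":0},{"dp":[-26,46,50],"angular":[0,0,0.01],"fingers":0},{"dp":[-39,70,75],"angular":[0,0,0.01],"fingers":0},{"dp":[-51.5,92.7,101],"angular":[0,0,0.01],"fingers":0},{"dp":[-51.5,92.7,101],"angular":[0,0,0.01],"fingers":0}]' 20
python3 -c "
from h import *
go([558.4,-114.7,70],[np.pi,0,.313])
s=r.sense(); im=optics.grab_frame('wrist'); cv2.imwrite('pics/d.png',im)
go([558.4,-114.7,70],[np.pi,0,.313])"
```

```text
clock: 3.03
eef_pos: [554.7, -117.2, 196.0]
tcp_rot: [-3.14, 0.007, 0.311]
contact_force: [-0.5, 0.4, -0.7]
opening: -0.001
dp [  5.1  -0.9 126. ] ang [-0.0021  0.0065 -0.0017] |d| 126.1 t 3.0333 F [-0.5   0.42 -0.74]
dp [  3.   -0.  128.2] ang [-0.002   0.0041 -0.0028] |d| 128.3 t 3.0833 F [-0.15 -0.01 -0.11]
```

View pics/d.png

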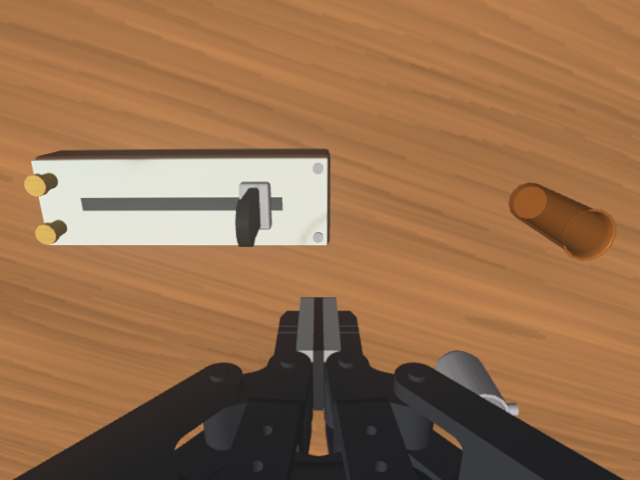

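The fingers are over the off end at pixel (318,300), and the paddle is to the left at (248,215). The bucket and tube are clear, so I'll descend.

```bash

python3 -m creep '[{"dp":[0,0,35],"angular":[0,0,0],"fingers":0},{"dp":[0,0,70],"angular":[0,0,0],"fingers":0},{"dp":[1,0,100],"angular":[0,0,0],"fingers":0},{"dp":[1,0,120],"angular":[0,0,0],"fingers":0},{"dp":[1,0,130],"angular":[0,0,0],"fingers":0}]' 20
python3 -m creep '[{"dp":[0,0,0],"angular":[0,0,0],"fingers":0},{"dp":[0,0,0],"angular":[0,0,0],"fingers":0}]'
python3 -c "
from h import *
go([558.4,-114.7,70],[np.pi,0,.313])
im=optics.grab_frame('wrist'); cv2.imwrite('pics/e.png',im)
im=optics.grab_frame('side'); cv2.imwrite('pics/e2.png',cv2.resize(im[160:360,200:420],None,fx=3,fy=3))
"
```

```text
clock: 3.5
eef_pos: [558.8, -113.2, 69.1]
tcp_rot: [-3.14, 0.001, 0.312]
contact_force: [-0.6, -0.5, -0.7]
opening: 0.001
clock: 3.67
eef_pos: [560.2, -114.0, 71.6]
tcp_rot: [3.141, -0.001, 0.311]
contact_force: [0.7, -0.3, 0.5]
opening: -0.003
dp [-1.9  0.1  1.6] ang [ 0.0004 -0.001  -0.0018] |d| 2.5 t 3.6667 F [ 0.68 -0.29  0.49]
```

View pics/e.png

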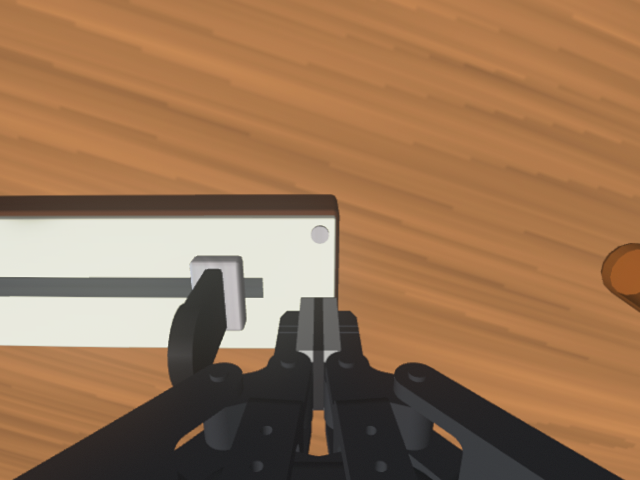

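View pics/e2.png

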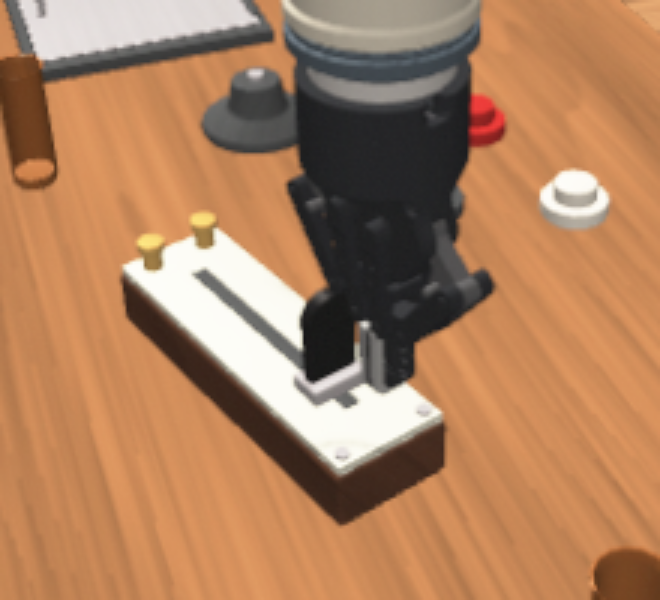

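```bash

python3 -m creep '[{"dp":[-1,-2,-9],"angular":[0,0,0],"fingers":0},{"dp":[-1,-7,-9],"angular":[0,0,0],"fingers":0},{"dp":[-1,-12,-9],"angular":[0,0,0],"fingers":0},{"dp":[-1,-16,-9],"angular":[0,0,0],"fingers":0},{"dp":[-1,-18,-9],"angular":[0,0,0],"fingers":0}]' 20
cat >> h.py <<'E'
Q=np.array([527.63,-19.61,.313])
def st():
    s=r.sense(); p=s['eef_pos']-[Q[0],Q[1],0]; R=Ro.from_euler('z',-Q[2])
    print('t %.2f'%s['clock'],'reg pos',R.apply(p).round(1),'F reg',R.apply(s['contact_force']).round(2),'yaw',s['tcp_rot'].round(3)[2])
    return s
E
python3 -c "
from h import *
st()
im=optics.grab_frame('wrist'); cv2.imwrite('pics/f.png',cv2.resize(im[180:430,150:390],None,fx=2.4,fy=2.4))
im=optics.grab_frame('side'); cv2.imwrite('pics/f2.png',cv2.resize(im[160:360,200:420],None,fx=3,fy=3))
"
```

```text
clock: 4.18
eef_pos: [552.6, -97.0, 79.9]
tcp_rot: [3.142, -0.0, 0.31]
contact_force: [0.2, 0.4, 0.0]
opening: 0.001
t 4.18 reg pos [ -0.1 -81.4  79.9] F reg [0.37 0.33 0.  ] yaw 0.31
```

View pics/f.png

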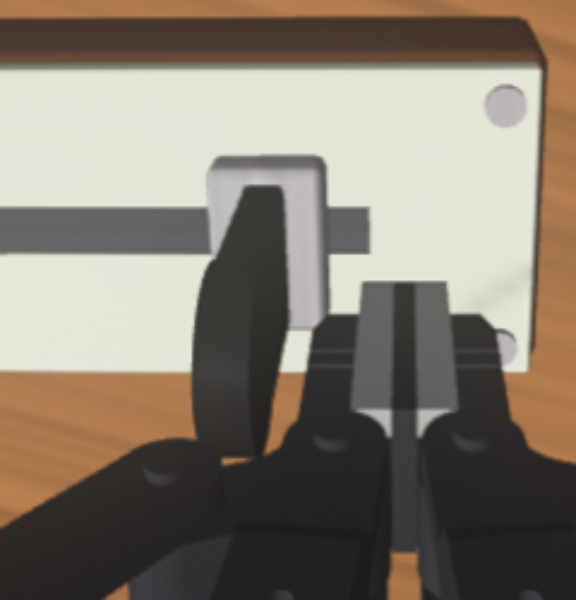

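View pics/f2.png

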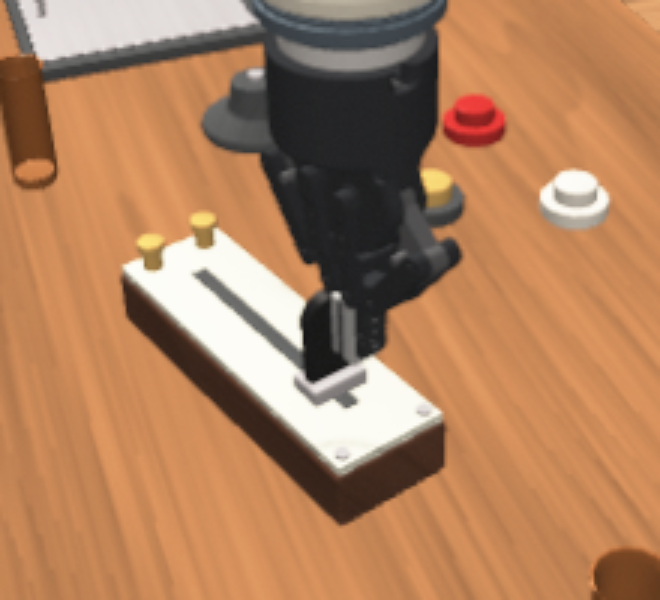

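Fingertips are about 7 mm behind the paddle at the right height, and the knuckle is well above it. I'll push slowly.

```bash

python3 -m creep '[{"dp":[0,-2,0],"angular":[0,0,0],"fingers":0},{"dp":[0,-4,0],"angular":[0,0,0],"fingers":0},{"dp":[0,-6,0],"angular":[0,0,0],"fingers":0},{"dp":[0,-8,0],"angular":[0,0,0],"fingers":0},{"dp":[0,-10,0],"angular":[0,0,0],"fingers":0}]' 20
python3 -c "
from h import *
st()"
python3 -m creep '[{"dp":[0,-1,0],"angular":[0,0,0],"fingers":0},{"dp":[0,-2,0],"angular":[0,0,0],"fingers":0},{"dp":[0,-3,0],"angular":[0,0,0],"fingers":0},{"dp":[0,-4,0],"angular":[0,0,0],"fingers":0},{"dp":[0,-5,0],"angular":[0,0,0],"fingers":0}]' 20
python3 -c "
from h import *
s=st()
im=optics.grab_frame('wrist'); cv2.imwrite('pics/g.png',cv2.resize(im[180:430,150:390],None,fx=2.4,fy=2.4))
"
```

```text
clock: 4.7
eef_pos: [549.8, -88.2, 79.5]
tcp_rot: [3.141, 0.0, 0.31]
contact_force: [-0.1, -2.7, -0.9]
opening: -0.002
t 4.70 reg pos [ -0.  -72.1  79.5] F reg [-0.92 -2.54 -0.93] yaw 0.31
clock: 5.12
eef_pos: [548.3, -83.5, 79.6]
tcp_rot: [3.142, 0.0, 0.31]
contact_force: [0.4, -3.0, -2.3]
opening: 0.005
t 5.12 reg pos [ -0.  -67.1  79.6] F reg [-0.53 -2.97 -2.3 ] yaw 0.31
```

View pics/g.png

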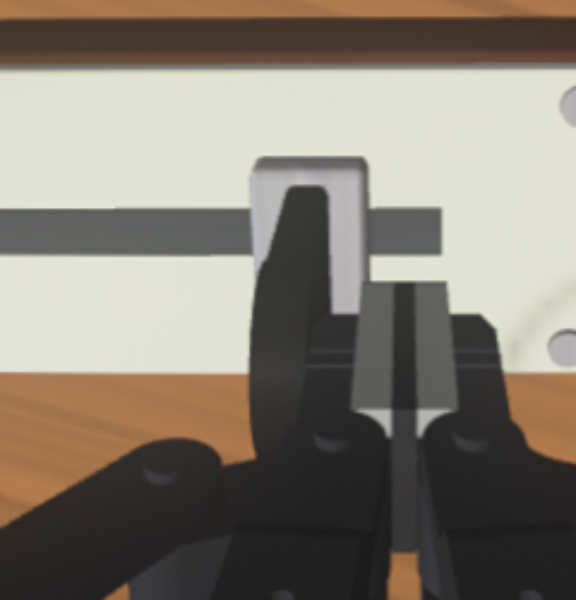

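```bash
cat >> h.py <<'E'
def trav(s,colR,colL,row):  # crop px of carriage top far corners
    g=np.array([(colR,row),(colL,row)])/2.4+[150,180]
    f=lambda t:(proj('wrist',reg(Q,np.array([(17,-71+t[0],51),(17,-49+t[0],51)])),s)-g)[:,0]
    o=least_squares(f,[10]); print('travel',o.x,o.fun)
E
python3 -c "
from h import *
s=st(); trav(s,367,252,168)
print(proj('wrist',reg(Q,np.array([(17,-60,51.]),(0,0,40)])),s)) if 0 else 0"
```

```text
File "<string>", line 4
    print(proj('wrist',reg(Q,np.array([(17,-60,51.]),(0,0,40)])),s)) if 0 else 0
                                                  ^
SyntaxError: closing parenthesis ']' does not match opening parenthesis '('
```

```bash
python3 -c "
from h import *
s=st(); trav(s,367,252,168)"
```

```text
t 5.17 reg pos [ -0.  -66.9  79.6] F reg [ 0.54  0.44 -0.68] yaw 0.31
travel [10.40671759] [ 1.19468011 -1.19872294]
```

```bash

for i in 1 2; do python3 -m creep '[{"dp":[0,-1,0],"angular":[0,0,0],"fingers":0},{"dp":[0,-2,0],"angular":[0,0,0],"fingers":0},{"dp":[0,-3,0],"angular":[0,0,0],"fingers":0},{"dp":[0,-4,0],"angular":[0,0,0],"fingers":0},{"dp":[0,-5,0],"angular":[0,0,0],"fingers":0}]' 20 >/dev/null; python3 -c "
from h import *
s=st()"; done
python3 -m creep '[{"dp":[0,-0.7,0],"angular":[0,0,0],"fingers":0},{"dp":[0,-1.4,0],"angular":[0,0,0],"fingers":0},{"dp":[0,-2.1,0],"angular":[0,0,0],"fingers":0}]' 20 >/dev/null
python3 -c "
from h import *
s=st()
im=optics.grab_frame('wrist'); cv2.imwrite('pics/i.png',cv2.resize(im[180:430,150:390],None,fx=2.4,fy=2.4))
"
```

```text
t 5.58 reg pos [  0.1 -62.5  79.7] F reg [-1.45 -7.64 -2.14] yaw 0.31
t 6.00 reg pos [  0.  -57.7  79.6] F reg [-1.66 -5.27 -1.76] yaw 0.31
t 6.25 reg pos [  0.  -55.1  79.6] F reg [-1.09 -3.54 -1.06] yaw 0.31
```

View pics/i.png

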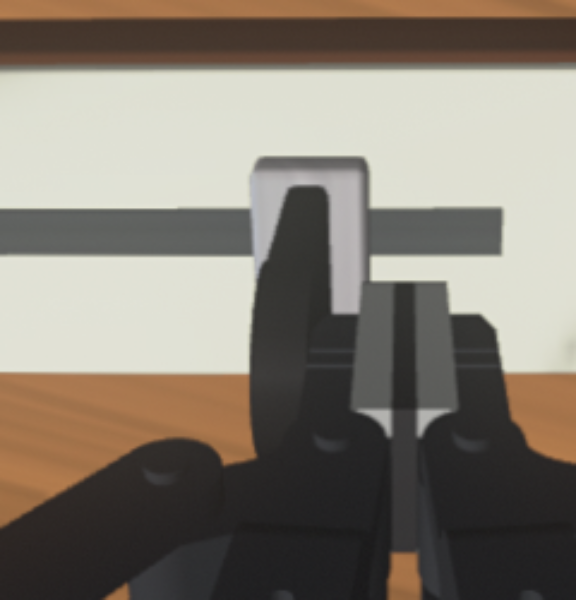

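```bash

for i in 1 2 3; do python3 -m creep '[{"dp":[0,-0.7,0],"angular":[0,0,0],"fingers":0},{"dp":[0,-1.4,0],"angular":[0,0,0],"fingers":0}]' 20 >/dev/null; python3 -c "
from h import *
s=st()"; done
python3 -c "
from h import *
s=st()
im=optics.grab_frame('wrist'); cv2.imwrite('pics/j.png',cv2.resize(im[180:430,150:390],None,fx=2.4,fy=2.4))
"
```

```text
t 6.47 reg pos [  0.  -53.4  79.6] F reg [-0.68 -2.09 -0.17] yaw 0.31
t 6.63 reg pos [  0.  -51.9  79.6] F reg [-1.06 -1.14  0.42] yaw 0.31
t 6.80 reg pos [  0.1 -50.5  79.6] F reg [-0.95 -1.06  0.01] yaw 0.31
t 6.80 reg pos [  0.1 -50.5  79.6] F reg [-0.95 -1.06  0.01] yaw 0.31
```

View pics/j.png

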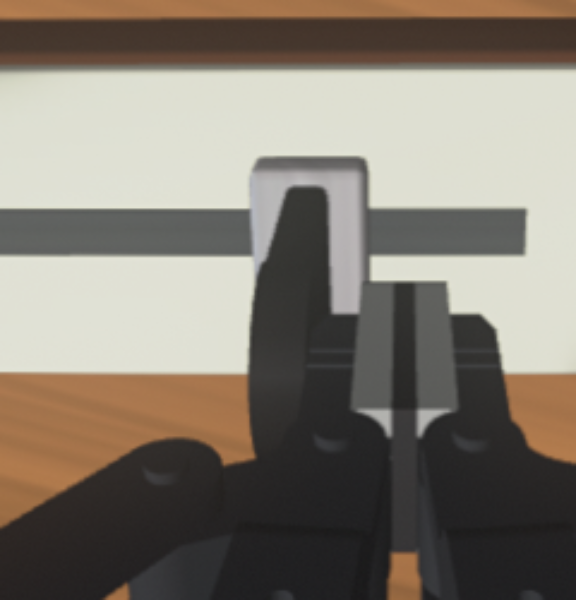

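```bash
cat >> h.py <<'E'
def look():
    s=st(); im=optics.grab_frame('wrist').astype(float)
    # slot right of/left of carriage: dark paddle cols at row 262, carriage edges: from row 262
    row=im[258:264,150:330].mean(0)
    sat=row[:,0]-row[:,2]  # blue minus red: carriage bluish
    d=np.where(sat>5)[0]
    print('  carriage cols',(d.min()+150,d.max()+150) if len(d) else None, np.round(sat[::15],0))
E
python3 -c "
from h import *
look()"
```

```text
t 6.85 reg pos [  0.1 -50.4  79.6] F reg [-0.43  0.43 -0.04] yaw 0.31
  carriage cols (np.int64(254), np.int64(255)) [-11. -11. -11. -11. -12. -12. -12.   8.  -3.  -2.  -3. -12.]
```

```bash
sed -i 's/sat>5/sat>-7/; s/, np.round(sat\[::15\],0)//' h.py
for i in 1 2; do python3 -m creep '[{"dp":[0,-0.7,0],"angular":[0,0,0],"fingers":0},{"dp":[0,-1.4,0],"angular":[0,0,0],"fingers":0}]' 20 >/dev/null; python3 -c "
from h import *
s=look()"; done
```

```text
t 7.07 reg pos [  0.2 -49.3  79.6] F reg [1.15 0.6  0.39] yaw 0.31
  carriage cols (np.int64(250), np.int64(298))
t 7.28 reg pos [  0.1 -48.   79.6] F reg [-0.29 -0.55 -0.45] yaw 0.31
  carriage cols (np.int64(244), np.int64(292))
```

First click done: the lever is at about 34 mm with a small gap. On to the second.

```bash

python3 -m creep '[{"dp":[0,-1,0],"angular":[0,0,0],"fingers":0},{"dp":[0,-2,0],"angular":[0,0,0],"fingers":0},{"dp":[0,-3,0],"angular":[0,0,0],"fingers":0},{"dp":[0,-4,0],"angular":[0,0,0],"fingers":0},{"dp":[0,-5,0],"angular":[0,0,0],"fingers":0}]' 20 >/dev/null; python3 -c "
from h import *
s=look()"
for i in 1 2; do python3 -m creep '[{"dp":[0,-1,0],"angular":[0,0,0],"fingers":0},{"dp":[0,-2,0],"angular":[0,0,0],"fingers":0},{"dp":[0,-3,0],"angular":[0,0,0],"fingers":0},{"dp":[0,-4,0],"angular":[0,0,0],"fingers":0},{"dp":[0,-5,0],"angular":[0,0,0],"fingers":0}]' 20 >/dev/null; python3 -c "
from h import *
s=look()"; done
```

```text
t 7.75 reg pos [  0.1 -43.   79.6] F reg [-0.09 -4.26 -0.73] yaw 0.31
  carriage cols (np.int64(254), np.int64(302))
t 8.22 reg pos [  0.1 -39.   79.6] F reg [-1.16 -7.03 -1.75] yaw 0.31
  carriage cols (np.int64(254), np.int64(302))
t 8.68 reg pos [  0.1 -32.9  79.6] F reg [-0.35 -2.21 -0.18] yaw 0.31
  carriage cols (np.int64(254), np.int64(302))
```

```bash

for i in 1 2 3 4; do python3 -m creep '[{"dp":[0,-0.6,0],"angular":[0,0,0],"fingers":0},{"dp":[0,-1.2,0],"angular":[0,0,0],"fingers":0}]' 20 >/dev/null; python3 -c "
from h import *
s=look()"; done
```

```text
t 8.90 reg pos [  0.1 -31.5  79.6] F reg [ 0.3  -1.06 -0.27] yaw 0.31
  carriage cols (np.int64(254), np.int64(302))
t 9.12 reg pos [  0.1 -30.4  79.6] F reg [ 0.43 -0.77 -0.8 ] yaw 0.31
  carriage cols (np.int64(254), np.int64(302))
t 9.33 reg pos [  0.1 -29.3  79.6] F reg [0.42 0.29 0.67] yaw 0.31
  carriage cols (np.int64(248), np.int64(296))
t 9.55 reg pos [  0.2 -28.1  79.6] F reg [-1.08 -0.34 -0.25] yaw 0.31
  carriage cols (np.int64(243), np.int64(292))
```

Second click done: the lever has run ahead to about 54 mm. Now the third, slowly.

```bash

for i in 1 2 3; do python3 -m creep '[{"dp":[0,-1,0],"angular":[0,0,0],"fingers":0},{"dp":[0,-2,0],"angular":[0,0,0],"fingers":0},{"dp":[0,-3,0],"angular":[0,0,0],"fingers":0},{"dp":[0,-4,0],"angular":[0,0,0],"fingers":0},{"dp":[0,-5,0],"angular":[0,0,0],"fingers":0}]' 20 >/dev/null; python3 -c "
from h import *
s=look()"; done

```

```text
t 10.02 reg pos [  0.2 -23.1  79.6] F reg [ 0.58 -2.86  0.94] yaw 0.31
  carriage cols (np.int64(254), np.int64(302))
t 10.48 reg pos [  0.2 -19.2  79.6] F reg [-1.49 -6.21 -1.07] yaw 0.31
  carriage cols (np.int64(254), np.int64(302))
t 10.95 reg pos [  0.2 -13.1  79.6] F reg [-0.51 -1.63  0.18] yaw 0.31
  carriage cols (np.int64(254), np.int64(302))
```

```bash

for i in 1 2 3; do python3 -m creep '[{"dp":[0,-0.6,0],"angular":[0,0,0],"fingers":0},{"dp":[0,-1.2,0],"angular":[0,0,0],"fingers":0}]' 20 >/dev/null; python3 -c "
from h import *
s=look()"; done
```

```text
t 11.17 reg pos [  0.2 -11.8  79.6] F reg [-0.37 -1.04  0.05] yaw 0.31
  carriage cols (np.int64(254), np.int64(302))
t 11.38 reg pos [  0.2 -10.7  79.6] F reg [ 0.75 -0.96  0.15] yaw 0.31
  carriage cols (np.int64(254), np.int64(302))
t 11.60 reg pos [ 0.2 -9.5 79.6] F reg [-0.64  0.26  0.3 ] yaw 0.31
  carriage cols (np.int64(253), np.int64(301))
```

Just at the snap point, so I'll hold position and look.

```bash

for i in 1 2; do python3 -m creep '[{"dp":[0,0,0],"angular":[0,0,0],"fingers":0},{"dp":[0,0,0],"angular":[0,0,0],"fingers":0}]' 20 >/dev/null; python3 -c "
from h import *
s=look()"; done
```

```text
t 11.82 reg pos [ 0.2 -9.6 79.6] F reg [0.66 0.6  0.11] yaw 0.31
  carriage cols (np.int64(240), np.int64(288))
t 12.03 reg pos [ 0.2 -9.6 79.6] F reg [ 0.52  0.36 -0.02] yaw 0.31
  carriage cols (np.int64(240), np.int64(288))
```

Third click: the lever is at about 74 mm. I'll back off, rise, then verify.

```bash

python3 -m creep '[{"dp":[0,8,0],"angular":[0,0,0],"fingers":0},{"dp":[0,16,0],"angular":[0,0,0],"fingers":0},{"dp":[0,20,-30],"angular":[0,0,0],"fingers":0},{"dp":[0,20,-65],"angular":[0,0,0],"fingers":0},{"dp":[0,20,-100],"angular":[0,0,0],"fingers":0}]' 20
python3 -m creep '[{"dp":[0,-10,-30],"angular":[0,0,0],"fingers":0},{"dp":[20,-30,-50],"angular":[0,0,0],"fingers":0},{"dp":[40,-60,-50],"angular":[0,0,0],"fingers":0},{"dp":[60,-60,-50],"angular":[0,0,0],"fingers":0},{"dp":[60,-60,-50],"angular":[0,0,0],"fingers":0}]' 20
python3 -m creep '[{"dp":[0,0,0],"angular":[0,0,0],"fingers":0}]'
python3 -c "
from h import *
s=st(); im=optics.grab_frame('wrist'); cv2.imwrite('pics/k.png',im)
np.save('k.npy',[s['eef_pos'],s['tcp_rot']])
cv2.imwrite('pics/k2.png',optics.grab_frame('scene'))
go([676.5,117.8,120],[np.pi,0,.313])
"
```

```text
clock: 12.5
eef_pos: [536.5, -48.8, 180.2]
tcp_rot: [-3.141, 0.002, 0.309]
contact_force: [1.1, 0.6, 0.0]
opening: -0.001
clock: 12.92
eef_pos: [579.0, 29.0, 230.6]
tcp_rot: [3.141, -0.004, 0.312]
contact_force: [-0.8, -0.1, -0.5]
opening: -0.005
clock: 13.0
eef_pos: [576.3, 27.5, 229.5]
tcp_rot: [3.141, 0.0, 0.311]
contact_force: [-0.6, -1.0, -0.6]
opening: 0.004
t 13.00 reg pos [ 60.8  29.9 229.5] F reg [-0.88 -0.82 -0.62] yaw 0.311
dp [124.4 -55.8 109. ] ang [-0.0001  0.0013 -0.0037] |d| 174.5 t 13.1 F [-0.19 -0.43 -0.49]
```

View pics/k.png

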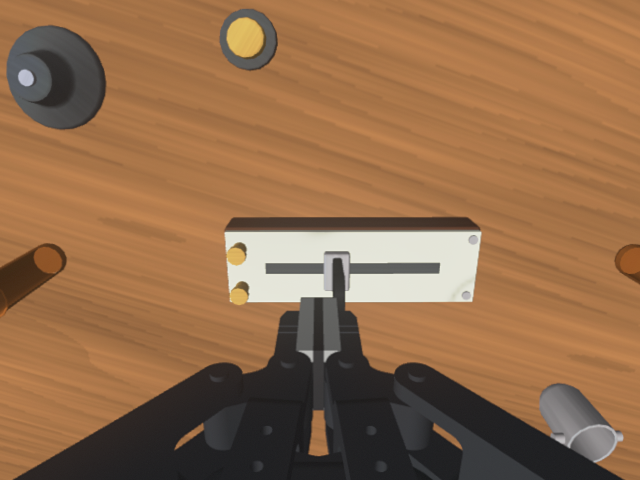

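View pics/k2.png

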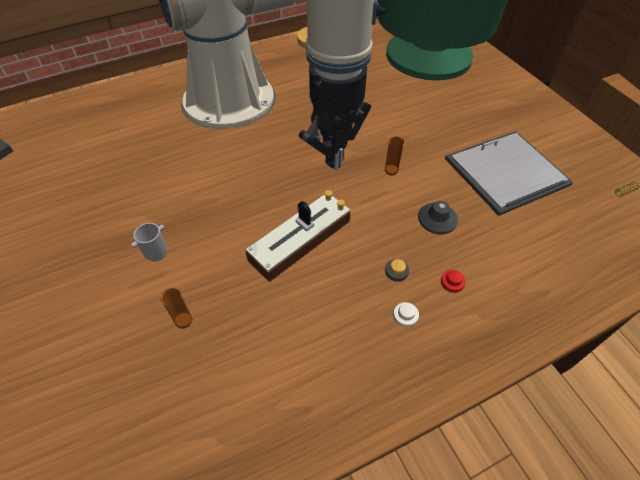

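The wrist view shows the lever carriage at cols 324–350, row 253, and the starter top at (245,38). Checking both numerically.

```bash
python3 -c "
from h import *
c=np.load('k.npy'); T=dict(eef_pos=c[0],tcp_rot=c[1])
for t in (54,74,94): print(t,proj('wrist',reg(Q,np.array([(17,-49+t,51),(17,-71+t,51.)])),T).round(1).tolist())
print(least_squares(lambda p:proj('wrist',[*p,24],T)[0]-[245.3,37.7],[670,110]).x)
"

```

```text
54 [[348.5, 254.1], [375.2, 254.0]]
74 [[324.2, 254.1], [350.9, 254.1]]
94 [[299.8, 254.2], [326.6, 254.1]]
[676.25560384 118.16171768]
```

Lever confirmed at 74 mm and the starter at (676.4,118). Moving over the starter.

```bash

python3 -m creep '[{"dp":[31,-14,0],"angular":[0,0,0],"fingers":0},{"dp":[62,-28,20],"angular":[0,0,0],"fingers":0},{"dp":[93,-42,50],"angular":[0,0,0],"fingers":0},{"dp":[124.4,-56,80],"angular":[0,0,0],"fingers":0},{"dp":[124.4,-56,110],"angular":[0,0,0],"fingers":0}]' 20
python3 -m creep '[{"dp":[0,0,30],"angular":[0,0,0],"fingers":0},{"dp":[0,0,50],"angular":[0,0,0],"fingers":0},{"dp":[0,0,60],"angular":[0,0,0],"fingers":0},{"dp":[0,0,60],"angular":[0,0,0],"fingers":0},{"dp":[0,0,60],"angular":[0,0,0],"fingers":0}]' 20
python3 -c "
from h import *
go([676.4,118,24],[np.pi,0,.313])
im=optics.grab_frame('wrist'); cv2.imwrite('pics/l.png',im)
im=optics.grab_frame('side'); cv2.imwrite('pics/l2.png',cv2.resize(im[140:340,220:440],None,fx=3,fy=3))
"
```

```text
clock: 13.52
eef_pos: [681.1, 121.0, 119.9]
tcp_rot: [3.141, -0.006, 0.31]
contact_force: [0.6, -1.1, -0.5]
opening: 0.001
clock: 13.93
eef_pos: [677.1, 118.2, 60.0]
tcp_rot: [3.142, 0.0, 0.309]
contact_force: [1.0, 0.1, 0.5]
opening: 0.003
dp [-0.8 -0.  36. ] ang [ 0.      0.0003 -0.004 ] |d| 36.0 t 13.9333 F [0.98 0.1  0.46]
```

View pics/l.png

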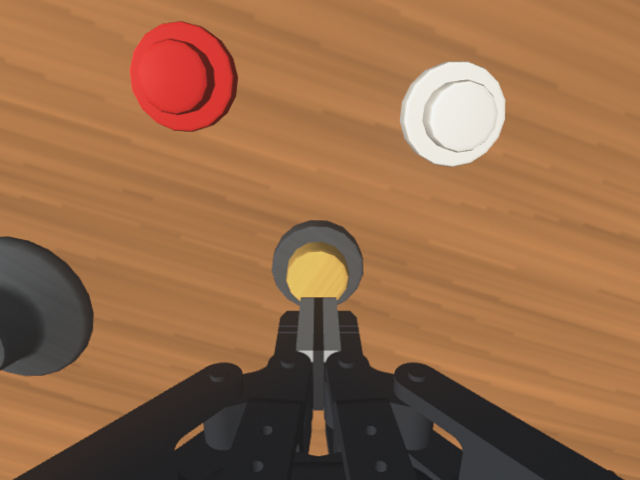

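View pics/l2.png

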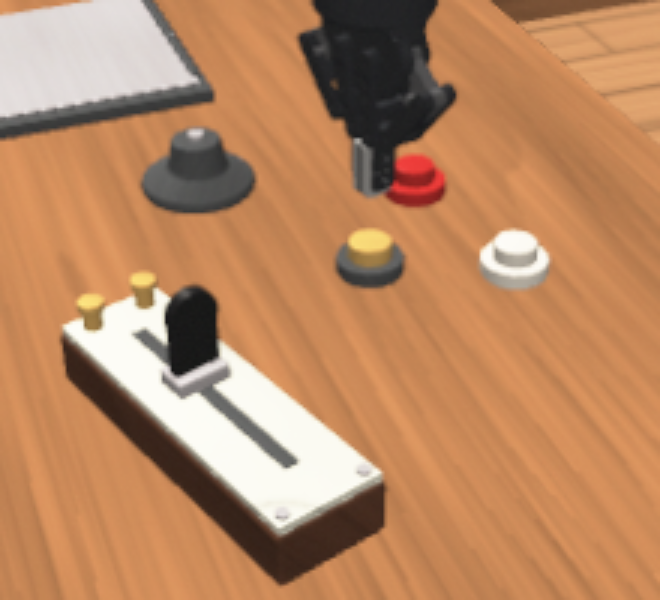

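The fingertips are centred over the plunger, with the foot and the look-alikes clear. Descending.

```bash

python3 -m creep '[{"dp":[-0.5,0,10],"angular":[0,0,0],"fingers":0},{"dp":[-0.5,0,20],"angular":[0,0,0],"fingers":0},{"dp":[-0.5,0,28],"angular":[0,0,0],"fingers":0},{"dp":[-0.5,0,32],"angular":[0,0,0],"fingers":0},{"dp":[-0.5,0,34],"angular":[0,0,0],"fingers":0}]' 20
python3 -m creep '[{"dp":[0,0,1],"angular":[0,0,0],"fingers":0},{"dp":[0,0,3],"angular":[0,0,0],"fingers":0},{"dp":[0,0,5],"angular":[0,0,0],"fingers":0},{"dp":[0,0,7],"angular":[0,0,0],"fingers":0},{"dp":[0,0,8],"angular":[0,0,0],"fingers":0}]' 20
```

```text
clock: 14.45
eef_pos: [675.8, 118.7, 24.2]
tcp_rot: [-3.141, 0.002, 0.31]
contact_force: [0.6, 0.4, -0.4]
opening: 0.001
clock: 14.87
eef_pos: [676.7, 118.8, 17.7]
tcp_rot: [3.142, -0.0, 0.31]
contact_force: [-1.9, 0.1, 4.1]
opening: 0.002
```

```bash

python3 -m creep '[{"dp":[0,0,1],"angular":[0,0,0],"fingers":0},{"dp":[0,0,2],"angular":[0,0,0],"fingers":0},{"dp":[0,0,2],"angular":[0,0,0],"fingers":0}]' 20
python3 -m creep '[{"dp":[0,0,0.7],"angular":[0,0,0],"fingers":0},{"dp":[0,0,0.7],"angular":[0,0,0],"fingers":0}]' 20
```

```text
clock: 15.12
eef_pos: [676.8, 118.9, 16.1]
tcp_rot: [3.142, -0.0, 0.31]
contact_force: [-2.9, -0.5, 5.9]
opening: -0.002
clock: 15.28
eef_pos: [676.8, 118.9, 16.0]
tcp_rot: [-3.142, -0.0, 0.31]
contact_force: [-4.3, -0.6, 11.8]
opening: 0.001
```

Bottomed: z stopped at 16.0 and the force jumped past the 5 N of the spring. Now I'll take a picture, release straight up, and clear away.

```bash

python3 -c "
from h import *
s=st(); im=optics.grab_frame('side'); cv2.imwrite('pics/m.png',cv2.resize(im[140:340,220:440],None,fx=3,fy=3)); st()"
python3 -m creep '[{"dp":[0,0,-5],"angular":[0,0,0],"fingers":0},{"dp":[0,0,-12],"angular":[0,0,0],"fingers":0},{"dp":[0,0,-30],"angular":[0,0,0],"fingers":0},{"dp":[0,0,-65],"angular":[0,0,0],"fingers":0},{"dp":[0,0,-100],"angular":[0,0,0],"fingers":0}]' 20
python3 -m creep '[{"dp":[0,0,-30],"angular":[0,0,0],"fingers":0},{"dp":[-20,0,-60],"angular":[0,0,0],"fingers":0},{"dp":[-40,0,-60],"angular":[0,0,0],"fingers":0},{"dp":[-40,0,-60],"angular":[0,0,0],"fingers":0},{"dp":[-40,0,-60],"angular":[0,0,0],"fingers":0}]' 20
python3 -c "
from h import *
s=st(); im=optics.grab_frame('wrist'); cv2.imwrite('pics/n.png',im)
im=optics.grab_frame('side'); cv2.imwrite('pics/n2.png',im)
for t in (54,74,94): print(t,proj('wrist',reg(Q,np.array([(17,-49+t,51),(17,-71+t,51.)])),s).round(1).tolist(),proj('side',reg(Q,np.array([(-15,-64+t,51),(15,-64+t,51.)]))).round(1).tolist())
for z in (16,24): print(z,proj('side',[676.4,118,z]),proj('wrist',[676.4,118,z],s))
"
```

```text
t 15.28 reg pos [184.6  85.8  16. ] F reg [-4.31  0.73 11.75] yaw 0.31
t 15.33 reg pos [184.6  85.8  16. ] F reg [-4.94  0.86 12.3 ] yaw 0.31
clock: 15.75
eef_pos: [675.7, 118.6, 114.7]
tcp_rot: [-3.141, 0.003, 0.31]
contact_force: [1.8, -0.8, -0.1]
opening: 0.001
clock: 16.17
eef_pos: [638.4, 106.5, 175.5]
tcp_rot: [3.141, -0.001, 0.31]
contact_force: [1.1, 0.8, 1.1]
opening: 0.002
t 16.17 reg pos [144.2  85.9 175.5] F reg [1.25 0.4  1.08] yaw 0.31
54 [[423.8, 380.5], [452.1, 380.1]] [[286.1, 271.9], [301.3, 264.7]]
74 [[397.9, 380.8], [426.4, 380.5]] [[279.3, 265.9], [294.3, 258.9]]
94 [[371.9, 381.0], [400.5, 380.7]] [[272.7, 260.1], [287.6, 253.3]]
16 [[343.63748237 222.56454924]] [[319.10594033 155.25717106]]
24 [[343.67002042 219.16655564]] [[319.14154958 156.87591524]]
```

View pics/m.png

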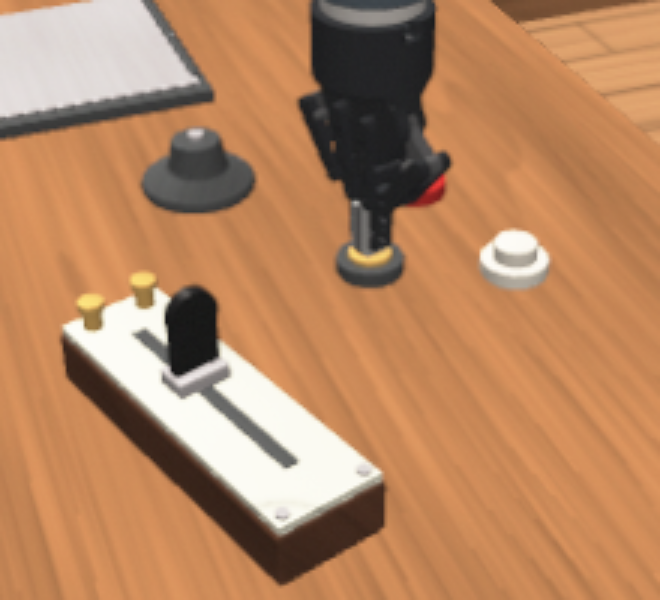

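View pics/n.png

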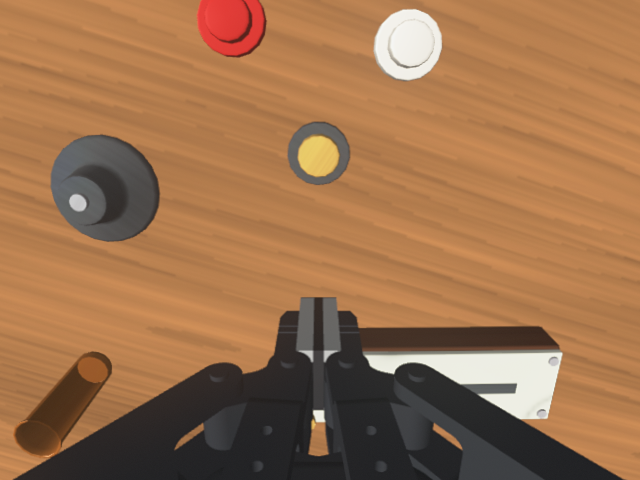

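View pics/n2.png

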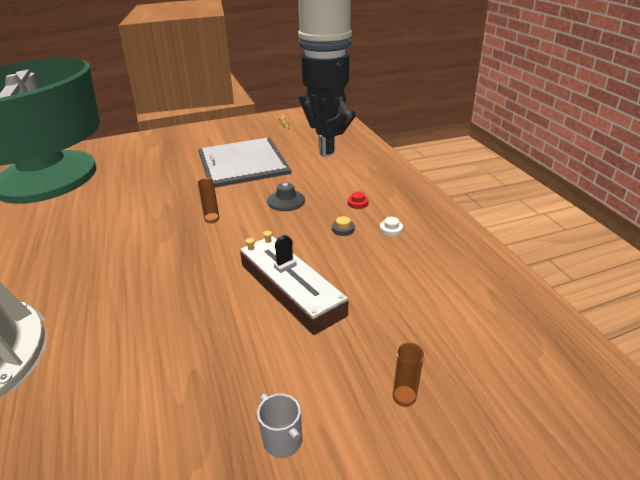

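While pressed, the plunger was sunk almost flush with its housing. Now it's up again at side (343,221). The lever base is near (279–294, 260–266), which matches the 74 mm projection. The bucket, tubes and foot haven't moved.

```bash
python3 -c "
from rig import r
print(r.sign_off())"
```

```text
the job is handed in; nothing more can be done
None
```

The job is done and handed in at about 16 s. The lever stands in the third notch, and the starter was pressed fully down once and came up again.

- **Lever:** I pushed the paddle with the closed fingertips at about 7–12 mm/s. It clicked into the notches at 34, 54 and 74 mm. At each click the push force fell away from about 7 N and the carriage jumped ahead of the fingers. I stopped at the third, and the wrist picture taken after backing off put the lever at 74 mm.
- **Starter:** Only then did I press the brass plunger. It stopped with the top face at 16.0 mm, the full 8 mm stroke, and the vertical force rose to about 12 N. After release, the last side picture shows it up again.
- **Last checks:** The same picture shows the lever still in the third notch. The bucket, both tubes, the foot and the red and white look-alikes stand where they were. The gripper was clear of everything.
- **Disagreements:** The marble top measured about 66 × 216 mm, a little smaller than the box, so my first corner fits were off by up to 4 pixels. The first side-picture estimate of the lever's starting travel was 7 mm, against 4 mm from the wrist camera. I worked from the wrist camera, and the clicks came where its figures predicted. No check failed.

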